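Set the aperture ring of the bench inspection lens

ROBOT

A 6-joint arm with a two-finger parallel gripper is mounted at the origin on a cart in front of the work surface, level with it; the furniture and walls round the work are solid. World frame = base frame: x ahead of the robot, y to its left, z up, the work surface at z = 0. Lengths are in m, angles in rad, forces in N, time in s.
With the tool pointing down it reaches from about 0.3 to 0.775 m from the base axis. Payload 14.6 kg.
Tool frame: the origin (TCP) lies midway between the tips of the shut fingers; the grasp point (between the pads) lies 19 mm behind it (grasp_offset is the distance from the TCP to the grasp point, in m); z points along the fingers, y is the line along which they close (so a half turn about z gives the same grasp; the last joint's range is limited). The gripper opens to 85 mm and grips with 20 to 120 N. Pads are 22 mm wide; open, the fingers measure 114 mm over their backs; the gripper's body (76 mm by 85 mm) begins 54 mm behind the grasp point. The pads swing forward as they close: fully open they stand 13 mm farther back than shut.
Start: joints at [-1.197, 0.3, 1.521, -0, 1.321, -0.067], TCP at [0.235, -0.497, 0.231] pointing down, gripper open.
Joint ranges: [-3.03, 3.03], [-0.79, 2.21], [0.23, 2.52], [-1.04, 4.18], [0, 3.07], [-2.55, 2.55]. Speed limits (rad/s): [2.22, 2.22, 2.57, 3.14, 3.14, 3.14].

INTERFACE

Orientations are given as a unit quaternion [x, y, z, w].
In Python, from bench import * gives the robot as it stands.
- The arm moves only by the shell command python3 -m pendant 'ROWS' [FORCE]. ROWS is JSON, a list of rows, each a list of 3 entries, a list of its own where there are three numbers: the shift along the world's x, y, z in units of 30 mm (1.0 is 30 mm), then the turn, a rotation vector about the world's x, y, z in rad, then the closure, from 0 (fully open) to 1 (shut). In form: [[[x, y, z], [ax, ay, az], fingers], ...]. A call has 1 to 10 rows; each row shifts and turns the commanded pose from where the row before left it; what a row does not reach is not made up. A row lasts 1/12 s, in which the tool goes at most 41.7 mm and 7.16 degrees, less where a joint would pass 70% of its speed; a pose out of reach is approached as far as the arm can. A call is refused whole if a number of a shift passes 1 or a number of a turn 0.125, either way. A call with a gripper value outside its range is refused whole. The fingers move at their own pace and stop on an object; FORCE is the grip in N (left out, the last holds). Time passes only in rows, so rows that do not move let the fingers close. It gives the time, the measured TCP pose, the force, the opening and the grip force at its end, in the units of the state.
- sense(): the state, without advancing time (a new reading comes with each control period).
- read_camera(name): name is "side" or "top"; returns a dict with "color" (400x640x3 uint8, red, green, blue), "range_z" (400x640 float32, m along the optical axis (not along the pixel's ray), 0 where there is no reading), "intrinsics" (3x3 intrinsics, pixels), "k1" (the pictures are not rectified: a ray, as slopes to the right and down, at radius r is drawn at 1 + k1 r^2 times it, then the intrinsics apply), "T" (4x4, takes a point from camera to world coordinates). Camera axes: x right, y down, z forward; pixel columns grow to the right and rows downward; lengths in m; the calibration is good to about 2 mm. A picture is of the moment at which its call begins.
- job_done(): hands the job in; it is judged then, once.
The state is a dict: "time": time; "joints": joint angles; "joint_vel": joint speeds; "joint_torque": joint torques, N m; "tcp_pos": TCP position; "ee_rot": TCP orientation; "contact_force": force on the tool from outside, world axes, zero at the start; "ft_torque": the same for the moment, N m; "gripper_width": opening from 0.0 (shut) to 1.0 (fully open); "finger_force": force on a finger pad.
Only numpy, scipy, OpenCV 4.12 (cv2) and the standard library are available. Lean on these libraries where they do the work, as an engineer would, in place of code of your own. Each camera call takes 0.05 s, during which the arm holds its last target. There are 200 camera calls.

TASK

Two inspection lenses stand upright on the bench. On the taller one, turn the slim aperture ring clockwise (seen from above) until its thumbscrew lines up with the raised index bar on the top of the lens, then let go of it. Touch neither the fixed collars directly above and below that ring, nor the shorter lens.

Things in the scene. Friction and masses are not known exactly. Their poses are not given: they have to be found in the camera images.
- iris_ring (a joint): angle of the taller lens's slim bare-metal ring about the lens's upright axis: 0 = thumbscrew in line with the index bar, positive = anticlockwise of it from above; starts at 0.6 to 1.3, stops at -0.5 and 1.7. Ring 54 mm across, 10 mm high, mid-height 93 mm above the bench. Steel thumbscrew sticks out of its rim to 41 mm from the axis, head 9 mm. Light friction (0.06 N m); stays where left.
- front_collar: fixed black ribbed collar atop the taller lens, just above the ring: 40 mm across, from 98 to 114 mm above the bench. Origin on the lens axis at its underside (98 mm up), z up. A raised metal index bar on its top (11 x 6 mm, 5 mm high) lies radially, 9 to 20 mm from the axis, along the collar's own +x. The lens is fixed to the bench.
- rear_collar: fixed black ribbed collar of the taller lens, just below the ring: 40 mm across, from 46 to 88 mm above the bench. Origin on the lens axis at its underside (46 mm up), axes as front_collar's. Below it a grey camera body 44 mm square, 8 to 46 mm above the bench, with a 10 mm plug at its -x side, on a round foot 72 mm across.
- short_lens: the shorter upright lens, to be left untouched: same pattern without the camera body, 79 mm high; foot 72 mm across, slim ring 54 mm across at 48 to 58 mm above the bench, thumbscrew to 41 mm from the axis. Fixed to the bench. Origin at the centre of its underside, z up.
Things that resemble listed ones, but are neither listed nor needed, are in the scene too. What is shaped like the part that bears iris_ring but white is not meant.

How it is judged:
By the outcome, as a careful person would: the job done as asked, in the order asked, and still so for the second after the job is handed in, with the robot touching nothing.
It also fails if it takes over 29 s, if anything falls off the work surface, if the arm or the gripper's body presses on something with over 40 N, if the wrist force passes 120 N, or if a joint passes its speed limit or range.

## Working session

There is one attempt and no reset: what is moved stays moved. The work goes in short steps, Python scripts to look and compute and a shell command to move; the robot and the scene stay as the last step left them, time stands still between calls to the robot, and variables do not carry over. Pictures are saved under pics/ and viewed, at most 10 in all, crops included, and the job is handed in when it is done.

```bash
mkdir -p pics
cat > h.py <<'E'
from bench import *
import numpy as np, cv2
def cloud(c):
    K=np.array(c["intrinsics"]);h,w=c["range_z"].shape
    u,v=np.meshgrid(np.arange(w),np.arange(h))
    xd=(u-K[0,2])/K[0,0];yd=(v-K[1,2])/K[1,1];x,y=xd.copy(),yd.copy()
    for _ in range(10):
        f=1+c["k1"]*(x*x+y*y);x,y=xd/f,yd/f
    z=c["range_z"];P=np.stack([x*z,y*z,z],-1);T=np.array(c["T"])
    return P@T[:3,:3].T+T[:3,3]
def save(n,im): cv2.imwrite("pics/"+n+".png",im[...,::-1])
E
python3 - <<'E'
from h import *
for n in("top","side"):
    c=read_camera(n);save(n+"1",c["color"]);np.save(n+"1.npy",cloud(c));np.save(n+"z.npy",c["range_z"]);np.save(n+"c.npy",c["color"])
    print(n,np.array(c["T"]).round(3).tolist(),c["k1"],np.array(c["intrinsics"]).tolist())
print(sense())
E
```

```text
top [[0.09, -0.97, 0.226, 0.306], [-0.996, -0.088, 0.018, -0.018], [0.002, -0.227, -0.974, 0.92], [0.0, 0.0, 0.0, 1.0]] -0.13914119917699064 [[467.3682994570179, 0.0, 322.9779327629151], [0.0, 467.3682994570179, 197.5183003355339], [0.0, 0.0, 1.0]]
side [[-0.985, -0.08, 0.151, 0.373], [-0.171, 0.499, -0.85, 0.723], [-0.007, -0.863, -0.505, 0.514], [0.0, 0.0, 0.0, 1.0]] -0.1285630706521954 [[467.4319195677571, 0.0, 315.6759068614668], [0.0, 467.4319195677571, 202.76084627157607], [0.0, 0.0, 1.0]]
{'time': 0.1, 'joints': array([-1.19658460e+00,  3.00404791e-01,  1.52149116e+00, -1.56934787e-05,
        1.32075126e+00, -6.65818425e-02]), 'joint_vel': array([-8.19732243e-05, -2.04899965e-03, -2.27345567e-03, -6.97268603e-05,
        2.22824413e-04,  4.40704568e-04]), 'joint_torque': array([ 2.07955694e-03, -5.44375813e+01, -3.62367761e+01,  1.25733476e-05,
        3.05439542e-03,  1.17915081e-05]), 'tcp_pos': array([ 0.23458716, -0.49722893,  0.23079574]), 'ee_rot': array([ 9.75810222e-01,  2.18618693e-01, -8.82960491e-05, -5.19890114e-04]), 'contact_force': array([ 0.09605942,  0.58252111, -0.18434657]), 'ft_torque': array([ 0.00295052, -0.03361467,  0.00478294]), 'finger_force': 0.0, 'gripper_width': 0.9975642108578989}
```

View pics/top1.png

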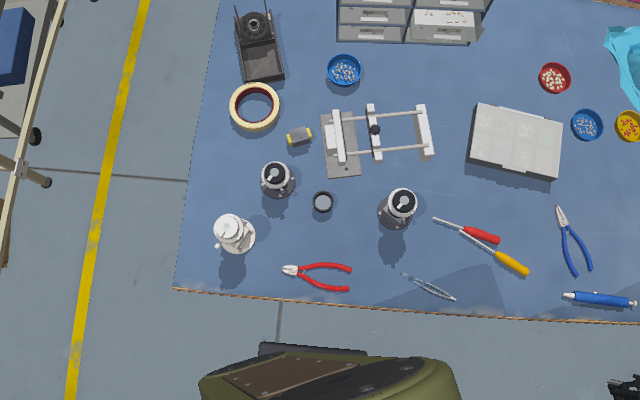

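View pics/side1.png

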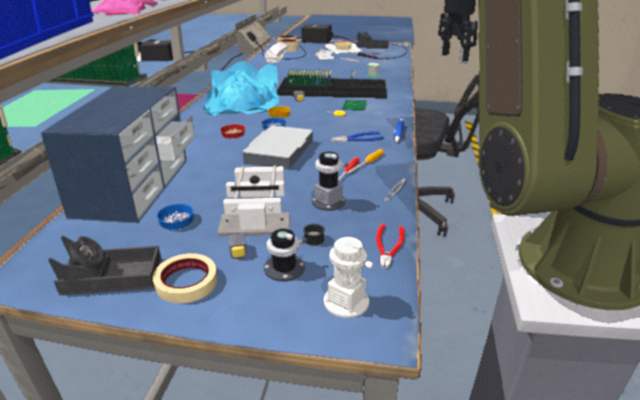

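The top view shows the taller lens at about (402,205), the short lens at (277,178) and the white decoy at (232,232). In the side view the taller lens is at (328,178). Next I'll measure the taller one up close.

Run:
```python
from h import *
t=np.load("topc.npy");s=np.load("sidec.npy")
a=cv2.resize(t[165:245,360:440],(480,480),interpolation=cv2.INTER_CUBIC);b=cv2.resize(s[140:220,285:365],(320,480)[:1]*2,interpolation=cv2.INTER_CUBIC)
im=np.zeros((480,800,3),np.uint8);im[:,:480]=a;im[:320,480:]=b;save("crop1",im)
P=np.load("top1.npy")
for nm,(r0,r1,c0,c1) in dict(tall=(165,245,360,440),short=(145,215,240,310)).items():
    Q=P[r0:r1,c0:c1].reshape(-1,3);z=Q[:,2]
    print(nm,"zmax",np.percentile(z,99.8))
    for lo,hi in((.109,.117),(.117,.122),(.09,.103),(.072,.082),(.05,.062)):
        q=Q[(z>lo)&(z<hi)]
        if len(q)>5:print(lo,hi,len(q),q.mean(0).round(4),q.min(0).round(4),q.max(0).round(4))
```

```text
tall zmax 0.9198429047313492
0.109 0.117 368 [ 0.5013 -0.1456  0.1135] [ 0.4815 -0.1648  0.1091] [ 0.5201 -0.1256  0.1168]
0.117 0.122 27 [ 0.4923 -0.1394  0.1183] [ 0.4852 -0.1624  0.117 ] [ 0.5117 -0.1285  0.1212]
0.09 0.103 325 [ 0.4931 -0.1428  0.0971] [ 0.4605 -0.1739  0.09  ] [ 0.528  -0.1185  0.1026]
0.05 0.062 11 [ 0.485  -0.1368  0.0546] [ 0.4815 -0.146   0.0511] [ 0.4917 -0.1283  0.0611]
short zmax 0.9198429047313492
0.072 0.082 289 [0.5424 0.0938 0.0745] [0.5231 0.0742 0.072 ] [0.5617 0.1124 0.0806]
0.05 0.062 287 [0.5344 0.0897 0.0569] [0.5066 0.0669 0.0505] [0.5707 0.1216 0.0614]
```

View pics/crop1.png

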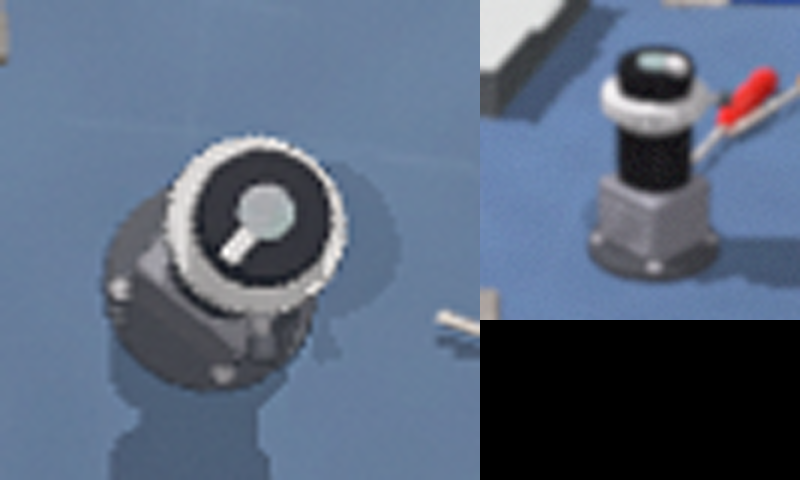

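```bash
cat >> h.py <<'E'
def plane(c,uv,z):
    K=np.array(c["intrinsics"]);T=np.array(c["T"]);uv=np.atleast_2d(np.float64(uv))
    xd=(uv-K[[0,1],[2,2]])/K[[0,1],[0,1]];x=xd.copy()
    for _ in range(10): x=xd/(1+c["k1"]*(x**2).sum(1,keepdims=True))
    d=np.c_[x,np.ones(len(x))]@T[:3,:3].T
    return (T[:3,3]+d*((z-T[2,3])/d[:,2])[:,None])[:,:2]
E
python3 - <<'E'
from h import *
cs=[read_camera("top") for _ in range(3)];c=cs[0]
im=np.mean([k["color"].astype(float) for k in cs],0)
g=im.mean(2)
# collar top disc: dark pixels + interior, convex hull
v0,u0=165,360
sub=g[165:245,360:440]
dark=(sub<75).astype(np.uint8)
n,l,st,ce=cv2.connectedComponentsWithStats(dark)
i=l[218//6,210//6] or 1+np.argmax(st[1:,4])
pts=np.argwhere(l==i)[:,::-1]
pts=pts[(np.hypot(pts[:,0]-43.5,pts[:,1]-36)<14)]
h=cv2.convexHull(pts.astype(np.float32));e=cv2.fitEllipse(h);print("ellipse",e)
A=plane(c,[e[0][0]+u0,e[0][1]+v0],.114)[0];print("axis",A)
for r in range(30,46):print(r+v0,sub[r,34:54].astype(int))
print()
for r in range(46,64):print(r+v0,sub[r,34:54].astype(int))
E
```

```text
ellipse ((43.33261489868164, 36.0778923034668), (21.986621856689453, 22.57550621032715), 51.732154846191406)
axis [ 0.49927    -0.14524591]
195 [82 54 58 59 58 60 56 53 50 81 85 86 56 53 57 58 57 57 52 56]
196 [ 51  58  58  59  58  57  51 115 180 185 184 184 160  96  56  57  57  56
  57  49]
197 [ 51  58  58  59  57  52 115 176 181 173 171 177 175 157  66  54  58  57
  56  51]
198 [ 55  59  57  59  56  50 173 174 172 171 171 171 170 181 128  60  55  57
  57  53]
199 [ 54  59  58  57  55  79 172 172 169 170 171 169 167 177 184  72  55  57
  57  55]
200 [ 57  60  57  58  54 113 173 175 169 169 170 167 170 174 182  71  54  56
  57  55]
201 [ 58  58  58  58  55  80 172 176 175 175 175 166 166 168 182  71  53  57
  56  54]
202 [ 55  58  59  57  53  43 135 170 170 169 168 166 170 176 125  58  54  57
  57  54]
203 [ 55  59  57  54  48 121 221 191 175 175 176 174 176 135  59  54  55  56
  55  55]
204 [ 49  57  55  49  90 219 220 217 181 150 161 151 120  59  53  58  54  56
  56  51]
205 [ 40  55  53  75 221 219 214 225 122  46  47  49  51  54  57  56  58  57
  54  49]
206 [ 32  40  39 222 220
[... 1277 characters left out ...]
114]
221 [ 77  76  81 106 111 113 114  75  80  96  98  87  63  71  67  99  85 134
 115 115]
222 [ 78  77  76  76 102 109 110  69  82  97 100  87  60  68  72  85  74 132
 114 113]
223 [ 77  78  77  76  75  92  99  71  83  96  98  87  67  69  96  82 132 131
 113 114]
224 [ 77  77  77  78  74  93  74  60  80  83  84  75  66  68  81  99 131 129
 115 113]
225 [ 71  75  80  77  73  53  68  68  61  61  59  57  68  76 100 131 129 129
 128 116]
226 [ 70  99 123 113 110  79  73  73  74  73  71  69  73  96 133 130 127 127
 128 128]
227 [ 72  99 135 140 124  80  72  73  72  69  77  98  98  95 131 127 128 128
 127 128]
228 [ 71  66 116 122  91  72  71  70  65  66  97  97  95  99 129 128 126 128
 128 128]
```

Run:
```python
from h import *
cs=[read_camera("top") for _ in range(5)];c=cs[0]
im=np.mean([k["color"].astype(float) for k in cs],0).mean(2)
Z=np.median([cloud(k)[...,2] for k in cs],0)
print((Z[213:227,396:412]*1000).astype(int))
A=np.array([.4993,-.1452])
# ring outer: bright pixels at z~.098
P=np.median([cloud(k) for k in cs],0)
m=np.zeros(im.shape,bool);m[180:222,380:425]=1
R=P[m&(abs(P[...,2]-.098)<.005)&(im>140)][:,:2]
h=cv2.convexHull(R.astype(np.float32));print("ring circle",cv2.minEnclosingCircle(h))
# bar
b=np.argwhere((im>205)&m);b=b[(b[:,0]>=203)&(b[:,0]<=209)&(b[:,1]<404)][:,::-1]
w=plane(c,b,.119);print("bar",len(b),w.mean(0),np.degrees(np.arctan2(*(w.mean(0)-A)[::-1])))
u,s,vt=np.linalg.svd(w-w.mean(0));print("pca",np.degrees(np.arctan2(vt[0,1],vt[0,0])),s)
for uv in((403,218),(403.3,221),(403.3,224)):
    q=plane(c,uv,.096)[0];print(uv,q,np.hypot(*(q-A)),np.degrees(np.arctan2(*(q-A)[::-1])))
# side
d=read_camera("side");Q=cloud(d)[140:220,285:365].reshape(-1,3)
q=Q[(Q[:,2]>.085)&(Q[:,2]<.101)];r=np.hypot(*(q[:,:2]-A).T);q=q[(r>29)*1e9>0] if 0 else q[(r>.030)&(r<.046)]
print("side screw",q.round(4))
```

```text
[[98 97 97 97 98 98 97 96 97 98 97 97 97 97 96 98]
 [97 96 97 96 98 97 96 95 97 97 96 96 96 97 97 92]
 [94 98 96 96 95 97 97 96 97 97 98 97 96 97 93  7]
 [89 95 94 96 95 97 96 97 96 96 96 98 91  6  7  6]
 [51 56 54 92 88 94 95 95 95 94  6  7  8  6  8  6]
 [44 47 45 45 46 45 93 95 95  8  6  7  7  7  7  7]
 [45 46 46 47 46 45 94 95 94  7  8  7  8  7  7  4]
 [43 44 46 45 44 44 94 96 95  6  7  8  6  8  7  1]
 [45 44 43 46 45 94 96 96 97 96  7  7  6  8  8  0]
 [37 42 44 46 42 94 96 97 97 97  7  7  7  7  0  1]
 [31 36 41 43 42 94 95 96 97 97  6  6  7  2  0  2]
 [25 28 33 30  8 92 95 96 96 95  8  6 -1  1  1  1]
 [19 22 20  7  6  7 90 89  7  7  7  8  1  2  2  1]
 [ 9  8  8  9  7  6  7  7  6  7  1  1  1  1  0  2]]
ring circle ((0.5018104314804077, -0.1459486186504364), 0.02754051424562931)
bar 26 [ 0.48899708 -0.13027276] 124.61380027786478
pca -82.8141205866957 [0.04309316 0.01387177]
(403, 218) [ 0.47233298 -0.14911225] 0.027249327783700095 -171.74537601889233
(403.3, 221) [ 0.46690015 -0.14994451] 0.03274538636319445 -171.66904159210526
(403.3, 224) [ 0.46143439 -0.15023502] 0.03819890204885016 -172.42576210288794
side screw [[ 0.5276 -0.1553  0.0964]
 [ 0.4657 -0.1499  0.0989]
 [ 0.4638 -0.1512  0.0984]
 [ 0.4616 -0.1502  0.0991]
 [ 0.4677 -0.1494  0.0967]
 [ 0.4654 -0.1468  0.0981]
 [ 0.4633 -0.147   0.0981]
 [ 0.4613 -0.1473  0.0982]
 [ 0.4675 -0.148   0.0951]
 [ 0.4654 -0.1476  0.0954]
 [ 0.4633 -0.148   0.0954]
 [ 0.4615 -0.1499  0.0946]
 [ 0.4671 -0.1449  0.0943]
 [ 0.4653 -0.1474  0.0932]
 [ 0.4631 -0.1464  0.0939]
 [ 0.4612 -0.148   0.0932]
 [ 0.4655 -0.15    0.0897]
 [ 0.4632 -0.1475  0.091 ]
 [ 0.4614 -0.15    0.09  ]]
```

Run:
```python
from h import *
cs=[read_camera("top") for _ in range(5)];c=cs[0]
im=np.mean([k["color"].astype(float) for k in cs],0).mean(2)
vv,uu=np.mgrid[202:210,395:404];s=im[202:210,395:404]
w=np.clip((s-185)/30,0,1)*(uu+vv>598)*(abs(uu-399)<4)*(vv>=203)
w[(uu<397)&(vv>207)]=0;w[(uu<396)]=0
cen=np.array([(w*uu).sum(),(w*vv).sum()])/w.sum();print(cen,w.sum())
for A in([.5018,-.1459],[.5013,-.1456]):
  A=np.array(A)
  for z in(.117,.119):
    q=plane(c,cen,z)[0];print(q,np.hypot(*(q-A)),np.degrees(np.arctan2(*(q-A)[::-1])))
pts=plane(c,np.c_[uu.ravel(),vv.ravel()],.119);ww=w.ravel();m=(ww[:,None]*pts).sum(0)/ww.sum()
C=((pts-m)*ww[:,None]).T@(pts-m);e,V=np.linalg.eigh(C);print("bar pca",np.degrees(np.arctan2(V[1,1],V[0,1])),np.sqrt(e/ww.sum()))
# camera body top edges: side camera & top camera points at z .044-.048
P=np.concatenate([cloud(k)[165:245,360:440].reshape(-1,3) for k in cs]+[cloud(read_camera("side"))[140:220,285:365].reshape(-1,3) for _ in range(5)])
A=np.array([.5015,-.1458]);r=np.hypot(*(P[:,:2]-A).T)
b=P[(P[:,2]>.012)&(P[:,2]<.042)&(r<.034)&(r>.02)][:,:2]-A
# best square orientation: side walls at distance 22 mm
best=[]
for a in np.arange(0,90,1.):
    t=np.radians(a);R=np.array([[np.cos(t),np.sin(t)],[-np.sin(t),np.cos(t)]])
    d=abs(b@R.T).max(1)-.022;best.append((np.median(abs(d)),a))
print(len(b),sorted(best)[:5])
```

```text
[399.09061584 205.30249267] 15.155555555555555
[ 0.49023716 -0.13764362] 0.014207994742672838 144.47148422217208
[ 0.48977757 -0.13734454] 0.014755838874995831 144.5634005896485
[ 0.49023716 -0.13764362] 0.013626828138990481 144.2763632888919
[ 0.48977757 -0.13734454] 0.014174592496690895 144.3795893534606
bar pca 138.57577184286754 [0.00133719 0.00285111]
2059 [(np.float64(0.0007425939906731058), np.float64(54.0)), (np.float64(0.0007447590070553782), np.float64(55.0)), (np.float64(0.0007543412410611454), np.float64(56.0)), (np.float64(0.0007926928208337736), np.float64(53.0)), (np.float64(0.0007950810821692154), np.float64(57.0))]
```

Axis is about (0.5015, -0.1458), the bar points to 144.4° (the camera body's square sides agree), and the screw is at about 184.5°. So the ring must turn roughly 40° clockwise. I'll grip the screw head across the tangent and swing it round.

```bash
python3 -m pendant '[[[0.65,1,0],[0,0,-0.036],0.3],[[0.65,1,0],[0,0,-0.036],0.3],[[0.65,1,0],[0,0,-0.036],0.3],[[0.65,1,0],[0,0,-0.036],0.3],[[0.65,1,0],[0,0,-0.036],0.3],[[0.65,1,0],[0,0,-0.036],0.3],[[0.65,1,0],[0,0,-0.036],0.3],[[0.65,1,0],[0,0,-0.036],0.3],[[0.65,1,0],[0,0,-0.036],0.3],[[0.65,1,0],[0,0,-0.036],0.3]]' 20
python3 -m pendant '[[[0.5,0.8,0],[0,0,0],0.4],[[0.5,0.8,0],[0,0,0],0.4],[[0,0,-1],[0,0,0],0.4],[[0,0,0],[0,0,0],0.4],[[0,0,0],[0,0,0],0.4]]'
python3 -c "
from h import *
s=sense();print(s['tcp_pos'],s['ee_rot'],np.degrees(2*np.arctan2(s['ee_rot'][1],s['ee_rot'][0])),s['contact_force'],s['gripper_width'])"
```

```text
time: 1.88
tcp_pos: [0.4303, -0.1958, 0.2315]
ee_rot: [0.999, 0.039, 0.0, 0.0]
contact_force: [0.6, 0.1, -0.6]
gripper_width: 0.701
finger_force: 0.0
time: 2.3
tcp_pos: [0.4591, -0.1492, 0.2007]
ee_rot: [0.999, 0.041, -0.001, -0.001]
contact_force: [0.5, 0.1, 1.0]
gripper_width: 0.603
finger_force: 0.0
[ 0.45907196 -0.14924392  0.20071769] [ 9.99174256e-01  4.06063306e-02 -1.28957953e-03 -5.17824640e-04] 4.654426913761659 [0.53133136 0.08491582 0.98197114] 0.602813302407679
```

```bash
python3 -m pendant '[[[0.05,0,-0.8],[0,0,0],0.6],[[0,0,-0.8],[0,0,0],0.6],[[0,0,-0.8],[0,0,0],0.6],[[0,0,-0.8],[0,0,0],0.6],[[0,0,-0.6],[0,0,0],0.6],[[0,0,-0.4],[0,0,0],0.6],[[0,0,0],[0,0,0],0.6]]'
python3 - <<'E'
from h import *
a=read_camera("top")["color"][150:270,340:460];b=read_camera("side")["color"][120:240,260:380]
im=np.hstack([cv2.resize(k,(400,400),interpolation=cv2.INTER_CUBIC) for k in(a,b)]);save("g1",im)
E
```

```text
time: 2.88
tcp_pos: [0.4604, -0.1501, 0.0743]
ee_rot: [0.999, 0.04, -0.001, -0.001]
contact_force: [-1.0, -1.0, -0.1]
gripper_width: 0.403
finger_force: 0.0
```

View pics/g1.png

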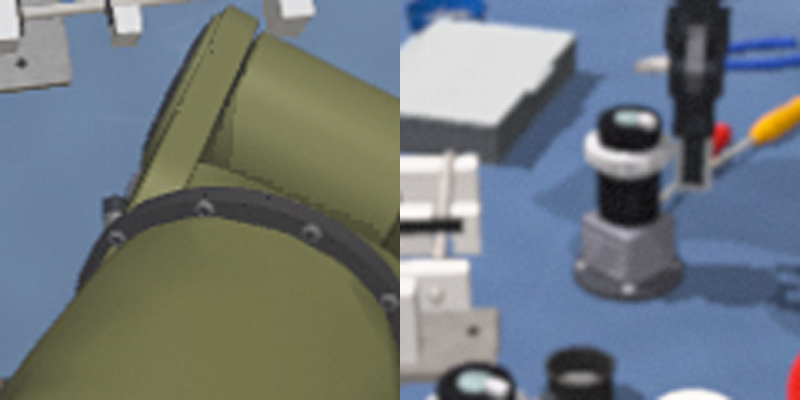

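The arm blocks the top view. The side view shows the finger just outside the ring, at about (693,165) in the crop, at ring height, with clearance. Now closing gently.

```bash
python3 -m pendant '[[[0,0,0],[0,0,0],0.8],[[0,0,0],[0,0,0],0.8],[[0,0,0],[0,0,0],1],[[0,0,0],[0,0,0],1],[[0,0,0],[0,0,0],1],[[0,0,0],[0,0,0],1]]' 20
python3 - <<'E'
from h import *
s=sense();print(s['tcp_pos'],s['contact_force'],s['ft_torque'],s['gripper_width'],s['finger_force'],np.degrees(2*np.arctan2(s['ee_rot'][1],s['ee_rot'][0])))
A=np.array([.5015,-.1458]);r0=s['tcp_pos'][:2]-A;print(np.hypot(*r0),np.degrees(np.arctan2(*r0[::-1]))%360)
E
```

```text
time: 3.48
tcp_pos: [0.4616, -0.1498, 0.0761]
ee_rot: [0.999, 0.04, 0.001, 0.0]
contact_force: [-2.5, -2.7, 7.6]
gripper_width: 0.086
finger_force: 19.6
[ 0.46155223 -0.14978891  0.07609961] [-2.4701437  -2.7258792   7.64816876] [-0.36631585  0.2858738  -0.05194172] 0.0859467176883124 19.64075267314911 4.630148179061411
0.04014642764897537 185.70225910637288
```

Run:
```python
import numpy as np
a=np.radians(np.linspace(185.2,144.4,11));p=.0402*np.c_[np.cos(a),np.sin(a)]
print((np.diff(p,axis=0)/.03).round(3).tolist(),np.diff(a)[0])
```

```text
[[-0.005, 0.095], [0.002, 0.095], [0.008, 0.095], [0.015, 0.094], [0.022, 0.093], [0.028, 0.091], [0.035, 0.089], [0.041, 0.086], [0.047, 0.083], [0.053, 0.079]] -0.07120943348136821
```

```bash
python3 -m pendant '[[[-0.005,0.095,0],[0,0,-0.071],1],[[0.002,0.095,0],[0,0,-0.071],1],[[0.008,0.095,0],[0,0,-0.071],1],[[0.015,0.094,0],[0,0,-0.071],1],[[0.022,0.093,0],[0,0,-0.071],1]]'
python3 -m pendant '[[[0.028,0.091,0],[0,0,-0.071],1],[[0.035,0.089,0],[0,0,-0.071],1],[[0.041,0.086,0],[0,0,-0.071],1],[[0.047,0.083,0],[0,0,-0.071],1],[[0.053,0.079,0],[0,0,-0.071],1],[[0,0,0],[0,0,0],1],[[0,0,0],[0,0,0],1]]'
python3 - <<'E'
from h import *
s=sense();print(s['tcp_pos'],s['contact_force'],s['ft_torque'],s['gripper_width'],s['finger_force'],np.degrees(2*np.arctan2(s['ee_rot'][1],s['ee_rot'][0])))
A=np.array([.5015,-.1458]);r0=s['tcp_pos'][:2]-A;print(np.hypot(*r0),np.degrees(np.arctan2(*r0[::-1]))%360)
a=read_camera("top")["color"][150:270,340:460];b=read_camera("side")["color"][120:240,260:380]
im=np.hstack([cv2.resize(k,(400,400),interpolation=cv2.INTER_CUBIC) for k in(a,b)]);save("g2",im)
E
```

```text
time: 3.9
tcp_pos: [0.4629, -0.1355, 0.0761]
ee_rot: [0.99, -0.138, 0.001, 0.0]
contact_force: [-0.5, -1.9, 6.3]
gripper_width: 0.089
finger_force: 19.6
time: 4.48
tcp_pos: [0.4693, -0.1225, 0.0762]
ee_rot: [0.951, -0.31, 0.001, -0.0]
contact_force: [1.3, -0.5, 5.9]
gripper_width: 0.086
finger_force: 19.6
[ 0.46932123 -0.12248712  0.07615246] [ 1.27125525 -0.49260258  5.89314192] [-0.05890569 -0.17264452 -0.03039146] 0.08637045423633309 19.63171899318695 -36.06831390902676
0.03973617491250852 144.07740841578558
```

View pics/g2.png

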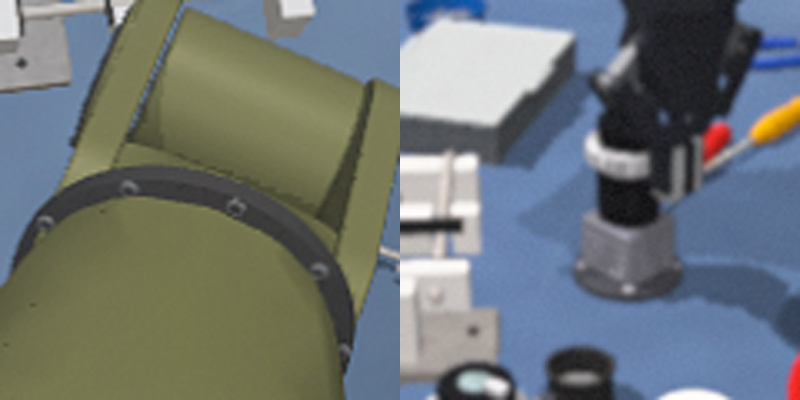

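The fingers still hold the screw, now at 144°. Release, back straight up and move aside to check.

```bash
python3 -m pendant '[[[0,0,0],[0,0,0],0.6],[[0,0,0],[0,0,0],0.6],[[0,0,0],[0,0,0],0.6],[[0,0,0],[0,0,0],0.6],[[0,0,0.5],[0,0,0],0.6],[[0,0,1],[0,0,0],0.6],[[0,0,1],[0,0,0],0.6],[[0,0,1],[0,0,0],0.6],[[0,0,1],[0,0,0],0.6],[[0,0,0.5],[0,0,0],0.6]]'
python3 -m pendant '[[[-0.5,-1,0],[0,0,0],0.6],[[-0.5,-1,0],[0,0,0],0.6],[[-0.5,-1,0],[0,0,0],0.6],[[-0.5,-1,0],[0,0,0],0.6],[[-0.5,-1,0],[0,0,0],0.6],[[-0.5,-1,0],[0,0,0],0.6],[[-0.5,-1,0],[0,0,0],0.6],[[-0.5,-1,0],[0,0,0],0.6],[[-0.5,-1,0],[0,0,0],0.6],[[0,0,0],[0,0,0],0.6]]'
python3 - <<'E'
from h import *
cs=[read_camera("top") for _ in range(6)];ss=[read_camera("side") for _ in range(6)]
A=np.array([.5015,-.1458])
for n,k,(r0,r1,c0,c1) in(("top",cs,(165,245,360,440)),("side",ss,(140,220,285,365))):
    Q=np.median([cloud(x) for x in k],0)[r0:r1,c0:c1].reshape(-1,3);d=Q[:,:2]-A;r=np.hypot(*d.T)
    m=(Q[:,2]>.085)&(Q[:,2]<.1)&(r>.0305)&(r<.044);q=Q[m];print(n,len(q),q.mean(0),np.degrees(np.arctan2(d[m,1].mean(),d[m,0].mean())),np.degrees(np.arctan2(d[m,1],d[m,0])).round().tolist())
a=cs[0]["color"][165:245,360:440];b=ss[0]["color"][140:220,285:365]
save("g3",np.hstack([cv2.resize(k,(400,400),interpolation=cv2.INTER_CUBIC) for k in(a,b)]))
E
```

```text
time: 5.42
tcp_pos: [0.4691, -0.1226, 0.2288]
ee_rot: [0.951, -0.309, 0.002, 0.0]
contact_force: [0.6, 0.6, -0.2]
gripper_width: 0.398
finger_force: 0.0
time: 6.25
tcp_pos: [0.3311, -0.3961, 0.2249]
ee_rot: [0.95, -0.311, -0.0, 0.0]
contact_force: [0.1, 1.4, -0.3]
gripper_width: 0.4
finger_force: 0.0
top 29 [ 0.47190867 -0.12367932  0.09506864] 143.2204461786155 [139.0, 137.0, 139.0, 142.0, 144.0, 137.0, 139.0, 141.0, 144.0, 146.0, 148.0, 137.0, 139.0, 141.0, 143.0, 145.0, 148.0, 139.0, 141.0, 143.0, 145.0, 147.0, 149.0, 143.0, 145.0, 147.0, 149.0, 146.0, 148.0]
side 24 [ 0.47131929 -0.12364686  0.09498336] 143.72071669299186 [148.0, 145.0, 150.0, 142.0, 143.0, 142.0, 143.0, 145.0, 147.0, 141.0, 139.0, 142.0, 142.0, 144.0, 148.0, 139.0, 140.0, 140.0, 145.0, 149.0, 140.0, 141.0, 146.0, 148.0]
```

View pics/g3.png

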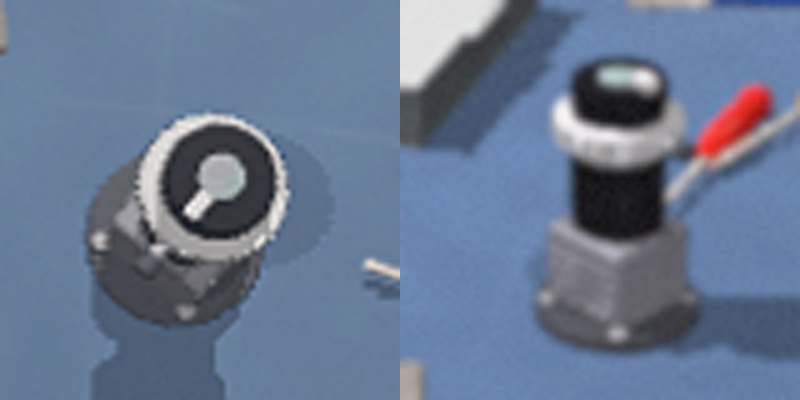

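The screw, at about (148,262) in the left crop, now lies on the index bar's line: 143.5° against 144.4°, within measuring error. The gripper is clear, so I'm handing in.

```bash
python3 -c "
from bench import *
print(job_done())"
```

```text
the job is handed in; nothing more can be done
None
```

I turned the taller lens's aperture ring about 41° clockwise and released it with its thumbscrew within about 1° of the index bar; the gripper showed no sign of touching the collars and stayed well away from the shorter lens, and the job is handed in.

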